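Clamp the reglued ring box

ROBOT

A 6-joint arm with a two-finger parallel gripper is mounted at the origin on the work surface. World frame = base frame: x ahead of the robot, y to its left, z up, the work surface at z = 0. Lengths are in m, angles in rad, forces in N, time in s.
With the tool pointing down it reaches from about 0.35 to 0.975 m from the base axis. Payload 17.4 kg.
Tool frame: the origin (TCP) lies between the finger pads; the fingertips stand 14 mm ahead of it and the grasp point (between the pads) lies 5 mm behind it (finger_overhang is the distance from the TCP to the fingertips, in m); z points along the fingers, x is the direction in which the jaws open and shut, and the axes are right-handed (so a half turn about z gives the same grasp; the last joint's range is limited). The gripper opens to 85 mm and grips with 20 to 120 N. Pads are 22 mm wide; open, the fingers measure 114 mm over their backs; the gripper's body (76 mm by 85 mm) begins 54 mm behind the grasp point. The pads swing forward as they close: fully open they stand 13 mm farther back than shut.
Start: joints at [-1.333, 0.116, 1.442, -0, 1.584, -0.038], TCP at [0.184, -0.649, 0.245] pointing down, gripper open.
Joint ranges: [-2.83, 2.83], [-0.83, 2.19], [0.07, 2.5], [-1.14, 4.28], [0.01, 3], [-2.97, 2.97]. Speed limits (rad/s): [1.89, 1.89, 2.22, 3.14, 3.14, 3.14].

INTERFACE

Orientations are given as a unit quaternion [w, x, y, z].
In Python, from workcell import * gives the robot as it stands. The module is installed in compiled form; this text tells all that it offers.
- The arm moves only by the shell command python3 -m handwheel 'ROWS' [OPENING] [FORCE]. ROWS is JSON, a list of rows, each a list of 2 entries, a list of its own where there are three numbers: the shift along the tool's x, y, z in mm, then the turn, a rotation vector about the tool's x, y, z in rad. A call has 1 to 8 rows; each row is the pose to reach, as a shift and turn from the pose commanded when the call began, along the tool's axes at that moment; what a row does not reach only later rows make up. A row lasts 1/10 s, in which the tool goes at most 50 mm and 8.59 degrees, less where a joint would pass 70% of its speed; a pose out of reach is approached as far as the arm can. A call with a gripper value outside its range is refused whole. OPENING is the finger opening in mm, from 0 to 85.4, set as the call begins (- or left out, the last holds). The fingers move at their own pace and stop on an object; FORCE is the grip in N (left out, the last holds). Time passes only in rows, so rows that repeat a pose let the fingers close. It gives the time, the measured TCP pose, the force and the opening at its end, in the units of the state.
- get_obs(): the state, without advancing time (a new reading comes with each control period).
- read_camera(name): name is "scene" or "top" or "wrist"; returns a dict with "color" (400x640x3 uint8, blue, green, red), "z_map" (400x640 float32, m along the optical axis (not along the pixel's ray), 0 where there is no reading), "fx", "fy", "cx", "cy" (pixels), "pose" (4x4, takes a point from camera to world coordinates); the wrist camera has in their place "T_tool_cam" (4x4, takes a point from camera to tool coordinates, whose origin is the TCP and whose axes are the tool frame's). Camera axes: x right, y down, z forward; pixel columns grow to the right and rows downward; lengths in m; the calibration is good to about 2 mm. A picture is of the moment at which its call begins: read the wrist's pose just before it.
- sign_off(): hands the job in, once; it reports no verdict.
The state is a dict: "time_s": time; "q": joint angles; "joint_velocities": joint speeds; "effort": joint torques, N m; "eef_pos": TCP position; "orientation": TCP orientation; "ft_force": force on the tool from outside, world axes, zero at the start; "wrist_torque": the same for the moment, N m; "width": finger opening in m.
Only numpy, scipy, OpenCV 4.12 (cv2) and the standard library are available. Lean on these libraries where they do the work, as an engineer would, in place of code of your own. Each camera call takes 0.05 s, during which the arm holds its last target.

TASK

The lid of the little wooden ring box has just been glued on. Slide the clamp's free jaw down by its two thumb ears until the pad bears firmly on the lid and the jaw cocks and holds by itself when you let go, then screw the handle clockwise, about half a turn, so that the box is held tight. Press gently, don't crush or shift the box, leave the things around it standing where they are, and let go of the clamp.

Things in the scene. Friction and masses are not known exactly. Their poses are not given: they have to be found in the camera images.
- clamp: Steel F-clamp upright on a fixed wooden board 190 x 100 x 12 mm. Origin: centre of the board's underside; z up. Bar 16 (x) x 8 mm, top 190 mm up, at x = +50 mm, y = 0. Fixed lower jaw: plate with its top 24 mm up, centred at x = -25 mm. The free jaw rides on the bar and reaches to -x; its vertical screw is at x = -25 mm, y = 0, 75 mm from the bar.
- jaw (a joint): Height of the free jaw on the bar, m, grows upwards (0 lowest stop, 0.055 highest). Friction keeps it where it is left; unloaded it takes about 4 to 6 N to push it down. With the pad on the lid it ends at about 0.001 to 0.028, which differs from start to start.
- jaw_head (a joint): Tilt of the free jaw on the bar, rad; positive: pad end raised. It has about 0.03 rad of play either way (weakly sprung to about 0); when it has tilted by that much under the pad's load it binds on the bar.
- tab: Thumb ears of the free jaw: two flat ears, one each side (y) of the bar, top 38 mm above the jaw's middle. Origin: midway between their tops, on the bar's axis; each ear 24 mm (x), from 7 to 40 mm off in y; the bar rises up to 60 mm between them. Press them to slide the jaw; when the pad bears, resistance climbs: 12 to 16 N here puts 4 to 7 N on the pad and binds the jaw. Over 25 N is rough.
- handle (a joint): Turn of the screw handle, rad; grows clockwise from above, driving the pad down 8 mm per full turn, the handle going down with it. Stops at 0 and 4.2. Stays where it is left; needs about 0.06 to 0.1 N m. Once the pad bears and the jaw has bound, each further radian adds about 4 to 6 N of clamping force.
- handle_grip (a point): Centre of the screw handle, a wooden wing 50 (own x) x 14 (own y) x 28 (z) mm on the vertical screw axis above the free jaw, 62 mm above the jaw's middle (screw at 0). Its x axis turns with the handle. Under the wing: 10 mm of 18 mm wide collar, then slim screw; the jaw's top lies 44 mm below this point.
- pad: Round rubber-footed pad, 28 mm across, 10 mm thick, under the screw. Origin: centre of its lower face. With the screw at 0 it lies 40 mm below the jaw's middle. Its foot is springy: about 1 mm per 5 N.
- box: Wooden ring box, loose, standing on the lower jaw under the pad: base 60 x 60 mm, lid 66 x 66 mm pushed on over it. Origin: centre of its underside; z up. Overall height differs from start to start, between 42 and 64 mm, because the lid sits more or less far on; it is stuck there and does not move. More than 32 N on it crushes it.
- lipstick_mid (a point): Chrome lipstick tube, loose, upright beside the clamp, 22 mm across, 74 mm tall; point half-way up. To be left alone.
- votive_mid (a point): Empty glass votive holder, loose, upright beside the clamp, 60 mm across, 60 mm tall; point half-way up. To be left alone.
Things that resemble listed ones, but are neither listed nor needed, are in the scene too. Leave any blue or turquoise look-alike of the clamp alone.

How it is judged:
By the outcome, as a careful person would: the job done as asked, in the order asked, and still so for the second after the job is handed in, with the robot touching nothing.
It also fails if it takes over 58 s, if anything falls off the work surface, if the arm or the gripper's body presses on something with over 40 N, if the wrist force passes 120 N, or if a joint passes its speed limit or range.

## Working session

There is one attempt and no reset: what is moved stays moved. The work goes in short steps, Python scripts to look and compute and a shell command to move; the robot and the scene stay as the last step left them, time stands still between calls to the robot, and variables do not carry over. Pictures are saved under pics/ and viewed, and the job is handed in when it is done.

```bash
mkdir -p pics; cat > h.py <<'E'
import numpy as np, cv2, json
from workcell import *
def shot(n,tag):
    r=read_camera(n); cv2.imwrite(f'pics/{tag}.png',r['color']); np.savez(f'pics/{tag}.npz',**{k:v for k,v in r.items()}); return r
def pt(r,u,v,P=None):
    z=r['z_map'][int(v),int(u)]; P=r['pose'] if P is None else P
    return (P@np.array([(u-r['cx'])/r['fx']*z,(v-r['cy'])/r['fy']*z,z,1]))[:3]
E
python3 - <<'E'
from h import *
o=get_obs(); print({k:np.round(v,3).tolist() for k,v in o.items()})
for n in('scene','top','wrist'): 
    r=shot(n,n+'0'); print(n,r['fx'],r['cx'],r['cy'],np.round(r.get('pose',r.get('T_tool_cam')),3).tolist())
E
```

```text
{'time_s': 0.0, 'q': [-1.333, 0.116, 1.442, 0.0, 1.584, -0.038], 'joint_velocities': [0.0, -0.001, 0.001, -0.001, 0.0, -0.0], 'effort': [-0.0, -73.199, -63.249, -0.0, 0.006, -0.0], 'eef_pos': [0.184, -0.649, 0.245], 'orientation': [-0.0, 0.798, -0.603, -0.0], 'ft_force': [-0.002, -0.081, 0.093], 'wrist_torque': [-0.033, -0.01, -0.035], 'width': 0.085}
scene 431.6031888246689 318.3313345255324 204.6582430369702 [[-0.053, 0.783, -0.619, 1.065], [0.999, 0.044, -0.029, -0.017], [0.005, -0.62, -0.785, 0.884], [0.0, 0.0, 0.0, 1.0]]
top 506.1518828473995 322.3064685954598 199.16254454806 [[0.068, -0.974, 0.214, 0.131], [-0.998, -0.066, 0.02, -0.062], [-0.005, -0.215, -0.977, 1.449], [0.0, 0.0, 0.0, 1.0]]
wrist 282.1332684611868 326.5520393160857 196.19103255166144 [[1.0, 0.0, -0.001, 0.001], [-0.0, 0.946, 0.323, -0.084], [0.001, -0.323, 0.946, -0.129], [0.0, 0.0, 0.0, 1.0]]
```

View pics/scene0.png

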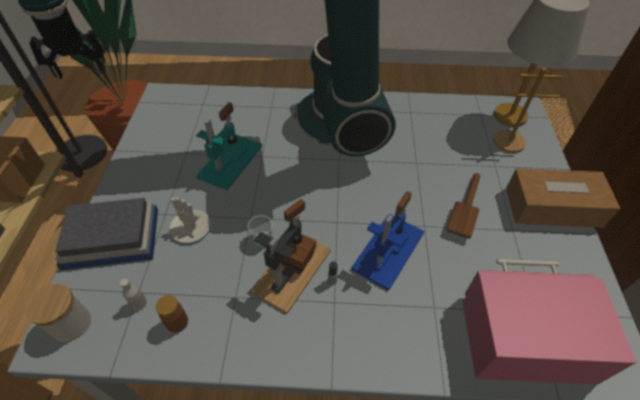

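View pics/top0.png

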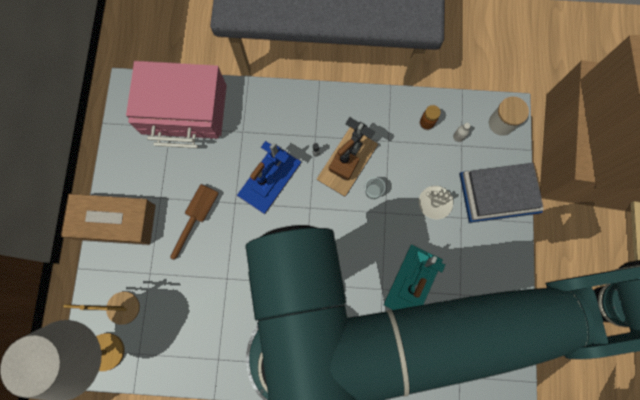

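View pics/wrist0.png

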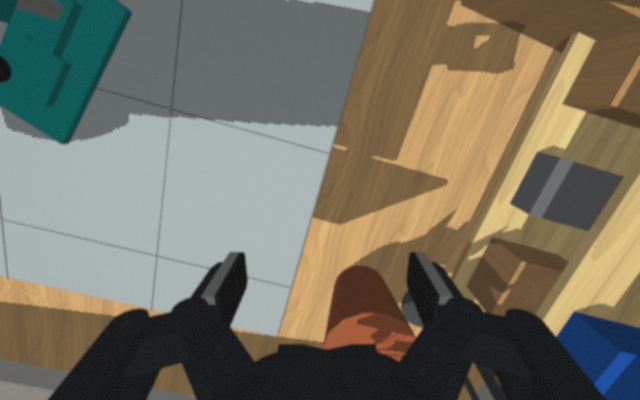

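The scene picture shows three clamps: a steel one on a wooden board at (290,262), a blue one at (388,245) and a turquoise one at (228,155). In the top view they are at (348,155), (270,178) and (415,280). I choose the steel one on wood. The votive is at scene (260,230) and the lipstick at (333,270). Next, a close crop and measurements.

```bash
python3 - <<'E'
from h import *
s=np.load('pics/scene0.npz'); t=np.load('pics/top0.npz')
a=cv2.resize(s['color'][190:315,230:350],None,fx=4.5,fy=4.5,interpolation=cv2.INTER_CUBIC)
b=cv2.resize(t['color'][105:205,300:400],None,fx=5.6,fy=5.6,interpolation=cv2.INTER_CUBIC)
a=np.clip(a*1.6,0,255).astype(np.uint8)
cv2.imwrite('pics/c1.png',a); cv2.imwrite('pics/c2.png',b)
# point clouds
def cloud(r):
    v,u=np.mgrid[0:400,0:640]; z=r['z_map']; P=np.stack([(u-r['cx'])/r['fx']*z,(v-r['cy'])/r['fy']*z,z,np.ones_like(z)],-1)@r['pose'].T
    return P[...,:3]
for n,r,(v0,v1,u0,u1) in(('scene',s,(190,315,230,350)),('top',t,(105,205,300,400))):
    C=cloud(r); c=r['color'].astype(int); hsv=cv2.cvtColor(r['color'],cv2.COLOR_BGR2HSV)
    sub=C[v0:v1,u0:u1].reshape(-1,3); h=hsv[v0:v1,u0:u1].reshape(-1,3)
    for lo,hi in((0.006,0.02),(0.02,0.06),(0.06,0.09),(0.09,0.12),(0.12,0.15),(.15,.25)):
        m=(sub[:,2]>lo)&(sub[:,2]<hi); 
        if m.sum(): print(n,lo,m.sum(),np.round(sub[m].mean(0),3),np.round(sub[m].min(0),3),np.round(sub[m].max(0),3))
E
```

```text
scene 0.006 1887 [ 0.595 -0.105  0.012] [ 0.459 -0.204  0.006] [0.675 0.004 0.02 ]
scene 0.02 939 [ 0.546 -0.123  0.038] [ 0.453 -0.21   0.02 ] [0.631 0.004 0.06 ]
scene 0.06 628 [ 0.559 -0.077  0.072] [ 0.455 -0.21   0.06 ] [0.62  0.002 0.09 ]
scene 0.09 94 [ 0.566 -0.094  0.108] [ 0.538 -0.132  0.09 ] [ 0.631 -0.076  0.12 ]
scene 0.12 206 [ 0.606 -0.114  0.137] [ 0.547 -0.145  0.12 ] [ 0.635 -0.077  0.15 ]
scene 0.15 1172 [ 0.586 -0.109  0.18 ] [ 0.527 -0.164  0.15 ] [ 0.64  -0.069  0.219]
top 0.006 1516 [ 0.56  -0.101  0.011] [ 0.432 -0.256  0.006] [0.752 0.051 0.02 ]
top 0.02 342 [ 0.527 -0.134  0.04 ] [ 0.452 -0.209  0.02 ] [0.653 0.007 0.06 ]
top 0.06 506 [ 0.534 -0.089  0.073] [ 0.454 -0.208  0.06 ] [0.606 0.003 0.085]
top 0.09 34 [ 0.54 -0.09  0.11] [ 0.53  -0.125  0.099] [ 0.591 -0.076  0.12 ]
top 0.12 42 [ 0.562 -0.105  0.139] [ 0.531 -0.135  0.123] [ 0.608 -0.076  0.15 ]
top 0.15 563 [ 0.584 -0.11   0.183] [ 0.522 -0.161  0.15 ] [ 0.639 -0.069  0.223]
```

View pics/c1.png

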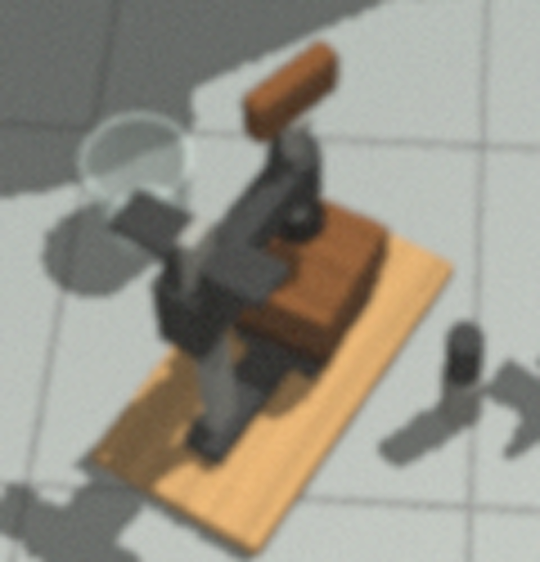

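View pics/c2.png

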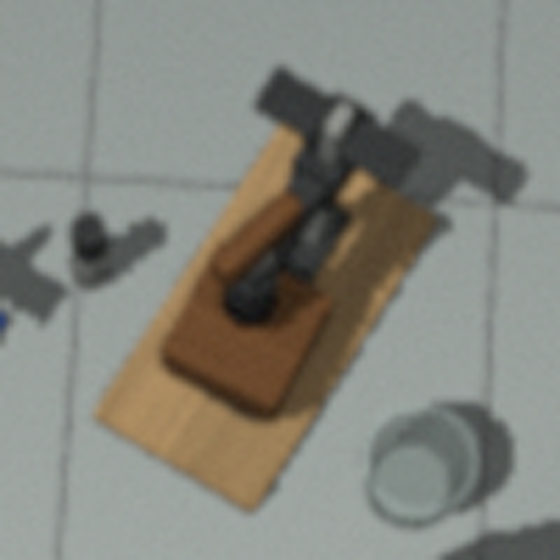

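The close crops confirm the steel clamp. It has a grey bar with two dark ears, a brown wing handle, and the brown box under the pad. The ears are on the far side from the robot and the handle is on the robot's side. Next I'll fit the parts.

```bash
cat >> h.py <<'E'
def cloud(r,P=None):
    v,u=np.mgrid[0:400,0:640]; z=r['z_map']; P=r['pose'] if P is None else P
    return (np.stack([(u-r['cx'])/r['fx']*z,(v-r['cy'])/r['fy']*z,z,np.ones_like(z)],-1)@P.T)[...,:3]
E
python3 - <<'E'
from h import *
for n in('scene','top'):
    r=np.load(f'pics/{n}0.npz'); C=cloud(r); h=cv2.cvtColor(r['color'],cv2.COLOR_BGR2HSV).astype(int)
    roi=(C[...,0]>.42)&(C[...,0]<.72)&(C[...,1]>-.22)&(C[...,1]<.02)
    orange=(h[...,0]<25)&(h[...,1]>80)
    def sel(m,name):
        k=cv2.connectedComponentsWithStats(m.astype(np.uint8))
        i=1+np.argmax(k[2][1:,4]); m=k[1]==i; p=C[m]
        rc=cv2.minAreaRect((p[:,:2]*1000).astype(np.float32)); print(n,name,m.sum(),'z',np.round(np.percentile(p[:,2],[5,50,95]),4),'rect',np.round(rc[0],1),np.round(rc[1],1),round(rc[2],1),'mean',np.round(p.mean(0),4)); return m
    z=C[...,2]
    sel(roi&orange&(z>.006)&(z<.018),'board')
    sel(roi&orange&(z>.05)&(z<.12),'lid')
    sel(roi&orange&(z>.15),'handle')
    d=roi&~orange&(z>.14)
    for lo,hi in((.14,.15),(.15,.16),(.16,.17),(.17,.18),(.18,.185),(.185,.19),(.19,.195),(.195,.2),(.2,.22)):
        m=d&(z>lo)&(z<hi); 
        if m.sum()>3:
            p=C[m]; rc=cv2.minAreaRect((p[:,:2]*1000).astype(np.float32)); print('  dark',lo,m.sum(),np.round(rc[0],0),np.round(rc[1],0),round(rc[2]))
E
```

```text
scene board 1673 z [0.0087 0.0116 0.0143] rect [ 569.  -101.3] [ 98.8 188.6] 62.1 mean [ 0.601  -0.1024  0.0116]
scene lid 547 z [0.0534 0.0735 0.0782] rect [563.2 -88.5] [48.1 98.6] 65.2 mean [ 0.5567 -0.0772  0.072 ]
scene handle 225 z [0.1983 0.2141 0.218 ] rect [546.8 -89.5] [13.3 47.7] 47.0 mean [ 0.5501 -0.0893  0.2108]
  dark 0.14 88 [ 593. -103.] [ 23. 102.] 49
  dark 0.15 274 [ 583. -109.] [ 25. 107.] 62
  dark 0.16 127 [ 583. -110.] [ 26. 106.] 62
  dark 0.17 236 [ 584. -110.] [80. 87.] 62
  dark 0.18 200 [ 581. -108.] [78. 93.] 61
  dark 0.185 47 [ 577. -104.] [10. 96.] 59
  dark 0.19 22 [ 573. -102.] [ 10. 106.] 57
  dark 0.195 11 [550. -88.] [ 8. 46.] 35
  dark 0.2 28 [543. -92.] [12. 48.] 36
top board 1041 z [0.0077 0.0121 0.0165] rect [566.1 -98.8] [ 98.3 189.9] 61.8 mean [ 0.5554 -0.0998  0.0121]
top lid 468 z [0.0586 0.0741 0.084 ] rect [541.4 -87.8] [66.4 68.3] 66.2 mean [ 0.5326 -0.088   0.0746]
top handle 125 z [0.2021 0.2159 0.2212] rect [550.9 -92.2] [21.3 68.5] 57.9 mean [ 0.5418 -0.0872  0.2139]
  dark 0.14 14 [ 567. -103.] [15. 81.] 63
  dark 0.15 70 [ 578. -107.] [ 23. 104.] 62
  dark 0.16 84 [ 581. -107.] [ 24. 108.] 61
  dark 0.17 111 [ 608. -122.] [79. 38.] 69
  dark 0.18 120 [ 591. -101.] [75. 95.] 44
  dark 0.185 20 [ 586. -103.] [63. 83.] 39
  dark 0.19 15 [ 575. -109.] [22. 84.] 78
  dark 0.195 6 [ 566. -105.] [ 10. 103.] 63
```

```bash
cat >> h.py <<'E'
from scipy.spatial.transform import Rotation as R
def Rt(o=None):
    o=o or get_obs(); q=o['orientation']; return R.from_quat([q[1],q[2],q[3],q[0]])
def down(yaw): # tool z down, tool x at yaw deg
    c,s=np.cos(np.radians(yaw)),np.sin(np.radians(yaw)); return R.from_matrix(np.array([[c,s,0],[s,-c,0],[0,0,-1.]]))
def rel(pos,yaw):
    o=get_obs(); r=Rt(o); d=r.inv().apply(np.array(pos)-o['eef_pos'])*1000; t=(r.inv()*down(yaw)).as_rotvec()
    print('shift mm',np.round(d,1),'turn',np.round(t,3)); 
def st():
    o=get_obs(); X=Rt(o).as_matrix()[:,0]; print('t',round(o['time_s'],2),'p',np.round(o['eef_pos'],4),'yaw',round(np.degrees(np.arctan2(X[1],X[0])),2),'F',np.round(o['ft_force'],2),'q',np.round(o['q'],2),'w',round(float(o['width']),4))
E
python3 -c "
from h import *
rel([0.612,-0.1235,0.32],62)"
```

```text
shift mm [-389.4 -555.2  -74.9] turn [-1.000e-03  0.000e+00 -2.377e+00]
```

```bash
python3 -m handwheel '[[[0,0,-50],[0,0,0]],[[-20,-30,-75],[0,0,-0.15]],[[-389,-555,-75],[0,0,-2.377]],[[-389,-555,-75],[0,0,-2.377]],[[-389,-555,-75],[0,0,-2.377]],[[-389,-555,-75],[0,0,-2.377]],[[-389,-555,-75],[0,0,-2.377]],[[-389,-555,-75],[0,0,-2.377]]]' 36; python3 -c "
from h import *
st();rel([0.612,-0.1235,0.32],62)"
```

```text
time_s: 0.95
eef_pos: [0.3972, -0.3874, 0.3202]
orientation: [0.0, 0.993, -0.119, 0.0]
ft_force: [0.7, -0.9, 0.1]
width: 0.0358
t 0.95 p [ 0.3972 -0.3874  0.3202] yaw -13.7 F [ 0.72 -0.87  0.07] q [-0.82 -0.16  1.59  0.    1.71 -0.58] w 0.0358
shift mm [ 1.462e+02 -3.073e+02  2.000e-01] turn [ 0.    -0.    -1.321]
```

```bash
python3 -m handwheel '[[[146,-307,0],[0,0,-1.321]],[[146,-307,0],[0,0,-1.321]],[[146,-307,0],[0,0,-1.321]],[[146,-307,0],[0,0,-1.321]],[[146,-307,0],[0,0,-1.321]],[[146,-307,0],[0,0,-1.321]],[[146,-307,0],[0,0,-1.321]],[[146,-307,0],[0,0,-1.321]]]'; python3 -m handwheel '[[[0,0,0],[0,0,-0.1]]]'; python3 -c "
from h import *
st();rel([0.612,-0.1235,0.32],62)"
```

```text
time_s: 1.75
eef_pos: [0.6145, -0.1232, 0.3192]
orientation: [-0.001, 0.886, 0.464, -0.0]
ft_force: [0.8, -0.5, 0.2]
width: 0.036
time_s: 1.85
eef_pos: [0.6131, -0.1256, 0.3196]
orientation: [-0.0, 0.862, 0.507, -0.0]
ft_force: [-0.5, 0.2, -0.6]
width: 0.0362
t 1.85 p [ 0.6131 -0.1256  0.3196] yaw 60.91 F [-0.48  0.19 -0.57] q [-0.24  0.    1.44 -0.    1.7  -1.31] w 0.0362
shift mm [ 1.3 -2.  -0.4] turn [-0.001  0.    -0.019]
```

```bash
python3 -m handwheel '[[[0,0,0],[0,0,0]],[[0,0,0],[0,0,0]]]'; python3 - <<'E'
from h import *
st();rel([0.612,-0.1235,0.32],62)
o=get_obs(); r=shot('wrist','w1'); T=np.eye(4); T[:3,:3]=Rt(o).as_matrix(); T[:3,3]=o['eef_pos']; np.save('pics/w1T.npy',T@r['T_tool_cam'])
shot('scene','s1')
E
```

```text
time_s: 2.05
eef_pos: [0.6124, -0.1269, 0.3202]
orientation: [-0.0, 0.865, 0.502, -0.0]
ft_force: [0.5, -0.3, 0.1]
width: 0.0365
t 2.05 p [ 0.6124 -0.1269  0.3202] yaw 60.25 F [ 0.48 -0.27  0.07] q [-0.25 -0.    1.44 -0.    1.7  -1.3 ] w 0.0365
shift mm [ 2.8 -2.1  0.2] turn [-0.     0.    -0.031]
```

View pics/w1.png

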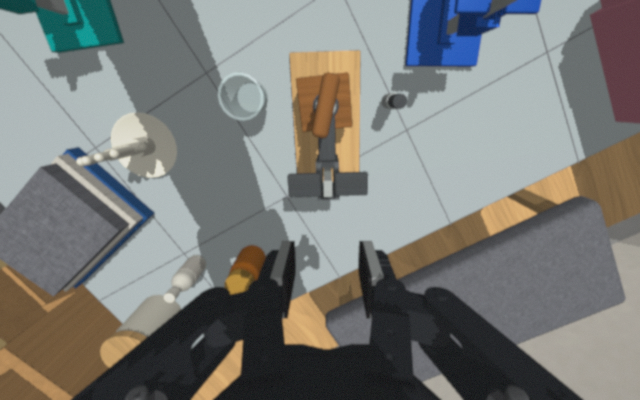

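The wrist view shows the bar top at (327,185) between the ears, which span (290–368, 184). The handle is at (325,105) and the fingers straddle the bar line. Next I'll measure the ears, bar and handle here.

```bash
python3 - <<'E'
from h import *
r=np.load('pics/w1.npz'); P=np.load('pics/w1T.npy'); C=cloud(r,P); h=cv2.cvtColor(r['color'],cv2.COLOR_BGR2HSV).astype(int)
z=C[...,2]; reg=np.zeros(z.shape,bool); reg[40:215,270:385]=1
orange=(h[...,0]<25)&(h[...,1]>80)
def rep(m,name):
    k=cv2.connectedComponentsWithStats(m.astype(np.uint8)); i=1+np.argmax(k[2][1:,4]); m=k[1]==i; p=C[m]
    rc=cv2.minAreaRect((p[:,:2]*1000).astype(np.float32)); print(name,m.sum(),'z',np.round(np.percentile(p[:,2],[5,25,50,75,95]),4),np.round(rc[0],1),np.round(rc[1],1),round(rc[2],1))
rep(reg&orange&(z>.006)&(z<.018),'board')
rep(reg&orange&(z>.05)&(z<.1),'lid')
rep(reg&orange&(z>.19),'handle')
rep(reg&orange&(z>.21),'handletop')
e=reg&~orange&(h[...,2]<100)&(z>.165)&(z<.19)
e[:168]=0
rep(e&(np.arange(640)[None]<320),'earL'); rep(e&(np.arange(640)[None]>335),'earR')
b=reg&(z>.183)&~orange; b[:165]=0; rep(b,'bar')
rep(reg&(z>.14)&(z<.165),'arm')
for p in ((305,184),(350,184),(327,172),(327,185),(327,193),(325,105)): print(p,np.round(pt(r,*p,P),4))
E
```

```text
board 4155 z [0.0115 0.0123 0.0129 0.0134 0.0142] [560.5 -97.5] [ 98.4 172.5] 61.8
lid 938 z [0.0738 0.0746 0.0752 0.0757 0.0766] [ 533.6 -108.4] [31.7 68.8] 56.8
handle 1112 z [0.2151 0.2168 0.2176 0.2182 0.2191] [544.5 -89.3] [13.9 49.9] 48.0
handletop 1112 z [0.2151 0.2168 0.2176 0.2182 0.2191] [544.5 -89.3] [13.9 49.9] 48.0
earL 753 z [0.1779 0.1807 0.1813 0.1817 0.1823] [ 601.9 -146.8] [30.6 34.2] 60.2
earR 681 z [0.1798 0.1808 0.1814 0.1818 0.1825] [ 624.1 -105.1] [30.1 31.4] 60.9
bar 144 z [0.1862 0.1901 0.1907 0.1912 0.1917] [ 611.2 -124.9] [ 6.8 16.2] 60.2
arm 600 z [0.1571 0.1583 0.159  0.1596 0.1612] [ 567.  -100.9] [23.7 61. ] 61.3
(305, 184) [ 0.599  -0.1436  0.1811]
(350, 184) [ 0.6209 -0.1048  0.1819]
(327, 172) [ 0.6044 -0.1215  0.1574]
(327, 185) [ 0.6084 -0.1238  0.1901]
(327, 193) [ 0.6153 -0.1278  0.1905]
(325, 105) [ 0.5437 -0.0888  0.2173]
```

```bash
python3 -c "
from h import *
rel([0.6115,-0.1245,0.203],61.8)"
```

```text
shift mm [  1.8  -2.  117.3] turn [-0.     0.    -0.027]
```

```bash
python3 -m handwheel '[[[2,-2,40],[0,0,-0.027]],[[2,-2,70],[0,0,-0.027]],[[2,-2,95],[0,0,-0.027]],[[2,-2,110],[0,0,-0.027]],[[2,-2,117],[0,0,-0.027]],[[2,-2,117],[0,0,-0.027]],[[2,-2,117],[0,0,-0.027]]]' ; python3 -c "
from h import *
st();rel([0.6115,-0.1245,0.195],61.8)"
```

```text
time_s: 2.85
eef_pos: [0.6121, -0.1243, 0.2047]
orientation: [0.001, 0.857, 0.515, 0.001]
ft_force: [-1.4, 0.5, 0.0]
width: 0.0358
t 2.85 p [ 0.6121 -0.1243  0.2047] yaw 61.97 F [-1.42  0.5   0.01] q [-0.24  0.02  1.61 -0.    1.51 -1.32] w 0.0358
shift mm [-0.5 -0.5  9.7] turn [ 0.001 -0.     0.003]
```

```bash
python3 -m handwheel '[[[0,0,1.5],[0,0,0]],[[0,0,3],[0,0,0]],[[0,0,4.5],[0,0,0]],[[0,0,6],[0,0,0]],[[0,0,7.5],[0,0,0]],[[0,0,9],[0,0,0]]]';python3 -m handwheel '[[[0,0,1],[0,0,0]],[[0,0,2],[0,0,0]],[[0,0,3],[0,0,0]]]'; python3 -m handwheel '[[[0,0,1],[0,0,0]],[[0,0,2],[0,0,0]],[[0,0,3],[0,0,0]]]'; python3 -c "
from h import *
st()"
```

```text
time_s: 3.45
eef_pos: [0.6118, -0.1241, 0.1941]
orientation: [-0.0, 0.857, 0.515, 0.0]
ft_force: [-0.9, 0.0, -0.7]
width: 0.0358
time_s: 3.75
eef_pos: [0.6119, -0.1242, 0.1917]
orientation: [0.0, 0.857, 0.515, 0.0]
ft_force: [0.5, 0.5, 3.3]
width: 0.0358
time_s: 4.05
eef_pos: [0.6118, -0.1241, 0.1883]
orientation: [0.0, 0.857, 0.515, 0.0]
ft_force: [0.0, -0.6, 4.1]
width: 0.0357
t 4.05 p [ 0.6118 -0.1241  0.1883] yaw 61.99 F [ 0.04 -0.58  4.06] q [-0.24  0.03  1.63  0.    1.49 -1.32] w 0.0357
```

```bash
python3 -m handwheel '[[[0,0,1.2],[0,0,0]],[[0,0,2.4],[0,0,0]],[[0,0,3.6],[0,0,0]],[[0,0,4.8],[0,0,0]],[[0,0,6],[0,0,0]],[[0,0,7],[0,0,0]],[[0,0,8],[0,0,0]]]';python3 -m handwheel '[[[0,0,1],[0,0,0]],[[0,0,2],[0,0,0]],[[0,0,3],[0,0,0]],[[0,0,4],[0,0,0]]]'; python3 -m handwheel '[[[0,0,1],[0,0,0]],[[0,0,2],[0,0,0]]]'
```

```text
time_s: 4.75
eef_pos: [0.6118, -0.1241, 0.1802]
orientation: [-0.0, 0.857, 0.515, 0.0]
ft_force: [0.9, -1.1, 3.8]
width: 0.0361
time_s: 5.15
eef_pos: [0.6118, -0.1241, 0.1762]
orientation: [-0.0, 0.857, 0.515, 0.0]
ft_force: [-0.1, -1.2, 3.9]
width: 0.0358
time_s: 5.35
eef_pos: [0.6118, -0.1241, 0.1742]
orientation: [-0.0, 0.857, 0.515, -0.0]
ft_force: [-0.5, -0.1, 3.4]
width: 0.036
```

```bash
for i in 1 2 3; do python3 -m handwheel '[[[0,0,0.5],[0,0,0]],[[0,0,1],[0,0,0]],[[0,0,1.5],[0,0,0]]]' | egrep 'eef|force'; done; python3 - <<'E'
from h import *
shot('scene','s2')
r=np.load('pics/s2.npz');cv2.imwrite('pics/s2c.png',np.clip(cv2.resize(r['color'][190:315,230:350],None,fx=4.5,fy=4.5,interpolation=cv2.INTER_CUBIC)*1.6,0,255).astype(np.uint8))
E
```

```text
eef_pos: [0.6118, -0.1241, 0.1728]
ft_force: [0.8, 0.3, 3.2]
eef_pos: [0.6118, -0.1241, 0.1713]
ft_force: [0.6, -0.0, 4.5]
eef_pos: [0.6118, -0.1241, 0.1698]
ft_force: [0.2, -0.6, 4.3]
```

View pics/s2c.png

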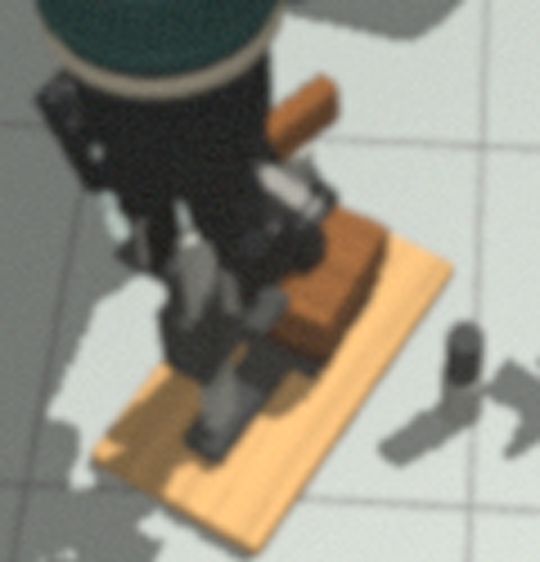

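The picture shows the fingers on both ears, at about (190,270) and (265,310) in the crop. The jaw has come down almost to the lid and the box has not moved. I'll continue in smaller steps.

```bash
for i in 1 2 3 4; do python3 -m handwheel '[[[0,0,0.3],[0,0,0]],[[0,0,0.6],[0,0,0]]]' | egrep 'eef|force'; done
```

```text
eef_pos: [0.6118, -0.1241, 0.1692]
ft_force: [0.1, -0.2, 3.1]
eef_pos: [0.6118, -0.1241, 0.1686]
ft_force: [0.9, 0.2, 3.8]
eef_pos: [0.6117, -0.1241, 0.168]
ft_force: [0.6, -0.4, 4.6]
eef_pos: [0.6118, -0.1241, 0.1674]
ft_force: [0.3, -0.0, 3.3]
```

```bash
for i in 1 2 3 4; do python3 -m handwheel '[[[0,0,0.3],[0,0,0]],[[0,0,0.6],[0,0,0]]]' | egrep 'eef|force'; done
```

```text
eef_pos: [0.6118, -0.1241, 0.1668]
ft_force: [1.1, -1.0, 4.1]
eef_pos: [0.6119, -0.1242, 0.1663]
ft_force: [2.2, -0.5, 4.9]
eef_pos: [0.612, -0.1242, 0.1659]
ft_force: [3.2, -0.8, 6.2]
eef_pos: [0.6121, -0.1243, 0.1654]
ft_force: [3.5, -1.3, 6.3]
```

```bash
for i in 1 2 3; do python3 -m handwheel '[[[0,0,0.3],[0,0,0]],[[0,0,0.5],[0,0,0]]]' | egrep 'eef|force'; done
```

```text
eef_pos: [0.6122, -0.1243, 0.1651]
ft_force: [4.0, -2.9, 7.3]
eef_pos: [0.6123, -0.1243, 0.1647]
ft_force: [3.8, -1.8, 7.3]
eef_pos: [0.6123, -0.1244, 0.1644]
ft_force: [3.3, -2.6, 9.7]
```

```bash
for i in 1 2 3; do python3 -m handwheel '[[[0,0,0.2],[0,0,0]],[[0,0,0.4],[0,0,0]]]' | egrep 'eef|force'; done
```

```text
eef_pos: [0.6124, -0.1244, 0.164]
ft_force: [3.7, -2.7, 8.7]
eef_pos: [0.6124, -0.1245, 0.1638]
ft_force: [4.1, -2.7, 10.0]
eef_pos: [0.6125, -0.1245, 0.1635]
ft_force: [5.3, -3.1, 10.6]
```

```bash
for i in 1 2 3; do python3 -m handwheel '[[[0,0,0.2],[0,0,0]],[[0,0,0.4],[0,0,0]]]' | egrep 'eef|force'; done
```

```text
eef_pos: [0.6126, -0.1245, 0.1632]
ft_force: [5.0, -3.2, 11.9]
eef_pos: [0.6127, -0.1246, 0.1629]
ft_force: [5.2, -4.4, 11.7]
eef_pos: [0.6127, -0.1246, 0.1626]
ft_force: [6.2, -3.8, 12.3]
```

```bash
for i in 1 2 3 4; do python3 -m handwheel '[[[0,0,0.2],[0,0,0]],[[0,0,0.3],[0,0,0]]]' | egrep 'eef|force'; done
```

```text
eef_pos: [0.6128, -0.1246, 0.1624]
ft_force: [5.4, -4.2, 11.7]
eef_pos: [0.6129, -0.1246, 0.1622]
ft_force: [6.5, -3.8, 12.9]
eef_pos: [0.6129, -0.1247, 0.162]
ft_force: [6.9, -4.4, 13.4]
eef_pos: [0.613, -0.1247, 0.1617]
ft_force: [6.7, -4.0, 13.9]
```

```bash
python3 -m handwheel '[[[0,0.5,0],[0,0,0]],[[0,1,0],[0,0,0]]]' | egrep 'eef|force';  python3 -m handwheel '[[[0,0.3,0.2],[0,0,0]],[[0,0.3,0.3],[0,0,0]]]' | egrep 'eef|force'; python3 -m handwheel '[[[0,0,0],[0,0,0]],[[0,0,0],[0,0,0]]]' | egrep 'eef|force'
```

```text
eef_pos: [0.6135, -0.125, 0.1616]
ft_force: [1.4, -1.7, 15.5]
eef_pos: [0.6136, -0.125, 0.1613]
ft_force: [1.0, -2.2, 16.7]
eef_pos: [0.6136, -0.125, 0.1614]
ft_force: [1.1, -1.8, 15.0]
```

About 15 N now bears on the ears with the sideways load relieved. I'll let go and check that the jaw holds.

```bash
python3 -m handwheel '[[[0,0,-1],[0,0,0]],[[0,0,-3],[0,0,0]],[[0,0,-10],[0,0,0]],[[0,0,-30],[0,0,0]],[[0,0,-60],[0,0,0]],[[0,-20,-100],[0,0,0]],[[0,-35,-135],[0,0,0]],[[0,-35,-135],[0,0,0]]]' ; python3 -m handwheel '[[[0,0,0],[0,0,0]],[[0,0,0],[0,0,0]]]'; cat > m.py <<'E'
from h import *
import sys
def meas(tag):
    o=get_obs(); st(); r=shot('wrist',tag); T=np.eye(4); T[:3,:3]=Rt(o).as_matrix(); T[:3,3]=o['eef_pos']; P=T@r['T_tool_cam']
    C=cloud(r,P); h=cv2.cvtColor(r['color'],cv2.COLOR_BGR2HSV).astype(int); z=C[...,2]; x,y=C[...,0],C[...,1]
    roi=(x>.45)&(x<.68)&(y>-.2)&(y<-.03); orange=(h[...,0]<25)&(h[...,1]>80)
    def rep(m,name):
        k=cv2.connectedComponentsWithStats(m.astype(np.uint8))
        if k[0]<2: print(name,'none'); return
        i=1+np.argmax(k[2][1:,4]); m=k[1]==i; p=C[m]
        rc=cv2.minAreaRect((p[:,:2]*1000).astype(np.float32)); print(name,m.sum(),'z',np.round(np.percentile(p[:,2],[5,25,50,75,95]),4),np.round(rc[0],1),np.round(rc[1],1),round(rc[2],1))
    rep(roi&orange&(z>.006)&(z<.018),'board'); rep(roi&orange&(z>.06)&(z<.1),'lid'); rep(roi&orange&(z>.17),'handle')
    a=(x-.6115)*np.cos(np.radians(62))+(y+.1245)*np.sin(np.radians(62)); b=(x-.6115)*np.cos(np.radians(-28))+(y+.1245)*np.sin(np.radians(-28))
    e=(abs(b)<.02)&(z>.12)&(z<.2); rep(e&(a<-.012)&(a>-.045),'ear-'); rep(e&(a>.012)&(a<.045),'ear+'); rep(roi&(z>.186)&(abs(a)<.01)&(abs(b)<.015),'bar')
    rep((abs(a)<.012)&(b<-.02)&(b>-.06)&(z>.1)&~orange,'arm')
meas(sys.argv[1])
E
python3 m.py w2
```

```text
time_s: 11.9
eef_pos: [0.5818, -0.1078, 0.3006]
orientation: [0.002, 0.857, 0.515, 0.003]
ft_force: [0.6, -0.9, 1.1]
width: 0.0359
time_s: 12.1
eef_pos: [0.5818, -0.1083, 0.2932]
orientation: [-0.001, 0.857, 0.515, -0.001]
ft_force: [-0.4, 0.5, -1.6]
width: 0.0362
t 12.1 p [ 0.5818 -0.1083  0.2932] yaw 61.99 F [-0.39  0.54 -1.58] q [-0.23 -0.07  1.56  0.    1.66 -1.31] w 0.0362
board 4487 z [0.0115 0.0123 0.0128 0.0134 0.0141] [ 566.2 -100.6] [ 98.  183.5] 61.8
lid 2182 z [0.0738 0.0747 0.0752 0.0757 0.0765] [543.1 -90. ] [66.1 65.9] 66.1
handle 988 z [0.1854 0.1886 0.1896 0.1904 0.1914] [540.3 -85. ] [15.8 68.3] 50.8
ear- 560 z [0.1477 0.1487 0.1492 0.1498 0.1504] [ 603.1 -149.9] [28.  30.6] 62.0
ear+ 562 z [0.1475 0.1486 0.1492 0.1498 0.1503] [ 625.  -102.2] [26.9 24.3] 62.3
bar 158 z [0.188  0.1902 0.1907 0.1912 0.1918] [ 610.8 -125.1] [ 7.4 16. ] 62.0
arm 4983 z [0.3546 0.3601 0.3648 0.369  0.3753] [ 569.6 -102.2] [24.  12.9] 61.8
```

View pics/w2.png

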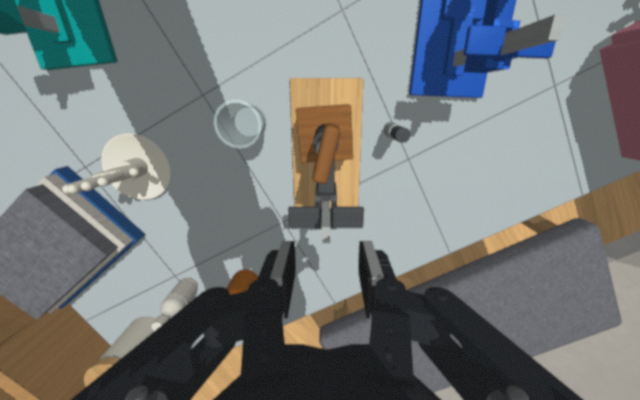

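The wrist view shows the jaw lower, with the ears at (290–363,217), and the handle at (326,152). The votive at (240,123) and the lipstick at (397,131) are still standing. The jaw stayed at the height where I released it. Next I'll measure the handle more carefully.

```bash
python3 -m handwheel '[[[0,0,0],[0,0,0]]]' >/dev/null; python3 - <<'E'
from h import *
st()
o=get_obs(); r=shot('wrist','w3'); T=np.eye(4); T[:3,:3]=Rt(o).as_matrix(); T[:3,3]=o['eef_pos']; P=T@r['T_tool_cam']
C=cloud(r,P); h=cv2.cvtColor(r['color'],cv2.COLOR_BGR2HSV).astype(int); z=C[...,2]
m=(h[...,0]<25)&(h[...,1]>80)&(abs(C[...,0]-.545)<.04)&(abs(C[...,1]+.09)<.04)
for lo,hi in((.165,.18),(.18,.186),(.186,.195)):
    k=m&(z>lo)&(z<hi); p=C[k]; 
    if k.sum()<3: continue
    rc=cv2.minAreaRect((p[:,:2]*1000).astype(np.float32)); print(lo,k.sum(),np.round(rc[0],1),np.round(rc[1],1),round(rc[2],1),np.round(p.mean(0),4))
k=m&(z>.186); p=C[k]; A=np.c_[p[:,:2]-p[:,:2].mean(0),np.ones(len(p))]; s=np.linalg.lstsq(A,p[:,2],rcond=None)[0]; print('slope',s)
c=r['color'][70:240,270:380]; cv2.imwrite('pics/w3c.png',cv2.resize(c,None,fx=3.5,fy=3.5,interpolation=cv2.INTER_CUBIC))
E
```

```text
t 12.25 p [ 0.582  -0.1084  0.2932] yaw 61.99 F [0.68 0.32 0.21] q [-0.23 -0.07  1.56  0.    1.66 -1.31] w 0.0358
0.165 33 [540.3 -92.6] [10.7 44.7] 32.3 [ 0.5328 -0.0816  0.1737]
0.18 26 [546.3 -89.8] [14.  46.3] 47.9 [ 0.5396 -0.086   0.1836]
0.186 931 [547.9 -91. ] [13.9 49.6] 47.9 [ 0.5467 -0.0902  0.1895]
slope [-6.50761543 -6.34514072  0.23330704]
```

View pics/w3c.png

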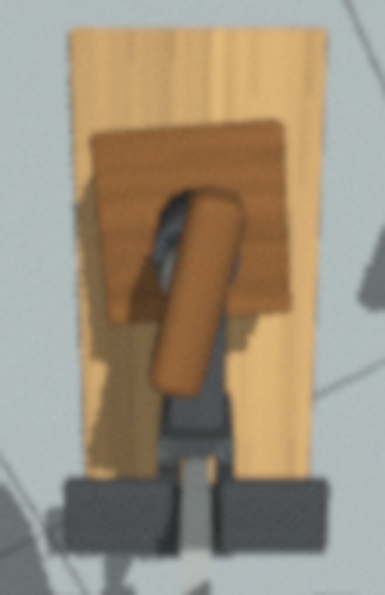

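```bash
cat >> h.py <<'E'
def rel2(pos,yaw,tilt=0.03):
    o=get_obs(); r=Rt(o); T=R.from_rotvec(np.array([.469,.883,0])*tilt)*down(yaw)
    d=r.inv().apply(np.array(pos)-o['eef_pos'])*1000; t=(r.inv()*T).as_rotvec(); print('shift mm',np.round(d,2),'turn',np.round(t,3))
    t2=T.inv().apply(np.array(pos)-o['eef_pos'])*1000; print('in target axes',np.round(t2,2))
E
python3 -c "
from h import *
up=np.array([.0265,-.0141,1]); g=np.array([.5475,-.0908,.1755])
rel2(g+up*.06,48)"
```

```text
shift mm [ -0.66 -36.78  57.98] turn [ 0.028 -0.003  0.244]
in target axes [ -9.16 -33.92  58.99]
```

```bash
python3 -m handwheel '[[[0,-18,20],[0.014,0,0.12]],[[-0.7,-36.8,45],[0.028,-0.003,0.244]],[[-0.7,-36.8,58],[0.028,-0.003,0.244]],[[-0.7,-36.8,58],[0.028,-0.003,0.244]],[[-0.7,-36.8,58],[0.028,-0.003,0.244]],[[-0.7,-36.8,58],[0.028,-0.003,0.244]]]' 40 25; python3 - <<'E'
from h import *
st();up=np.array([.0265,-.0141,1]); g=np.array([.5475,-.0908,.1755])
rel2(g+up*.004,48)
shot('wrist','w4')
E
```

```text
time_s: 12.9
eef_pos: [0.5499, -0.0919, 0.2377]
orientation: [-0.011, 0.913, 0.407, -0.008]
ft_force: [-0.6, 0.3, 0.2]
width: 0.0399
t 12.9 p [ 0.5499 -0.0919  0.2377] yaw 48.1 F [-0.58  0.32  0.18] q [-0.22 -0.12  1.69  0.01  1.6  -1.05] w 0.0399
shift mm [-0.41 -0.92 58.28] turn [ 0.003 -0.002  0.002]
in target axes [-0.33 -0.75 58.28]
```

View pics/w4.png

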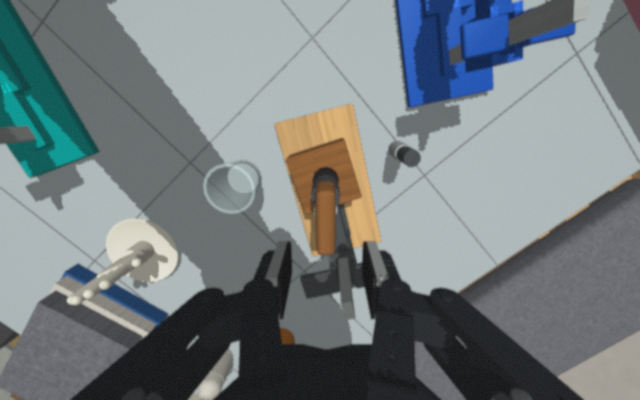

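The handle stands upright in the picture at (326,217), on the centre line between the fingers (u = 326). I'll descend onto it.

```bash
python3 -m handwheel '[[[0,-0.5,20],[0,0,0]],[[-0.3,-0.8,36],[0,0,0]],[[-0.3,-0.8,46],[0,0,0]],[[-0.3,-0.8,53],[0,0,0]],[[-0.3,-0.8,58],[0,0,0]],[[-0.3,-0.8,58],[0,0,0]],[[-0.3,-0.8,58],[0,0,0]]]'; python3 -m handwheel '[[[0,0,0],[0,0,0]],[[0,0,0],[0,0,0]],[[0,0,0],[0,0,0]]]'; python3 - <<'E'
from h import *
st();up=np.array([.0265,-.0141,1]); g=np.array([.5475,-.0908,.1755])
rel2(g+up*.004,48)
r=shot('wrist','w5'); cv2.imwrite('pics/w5c.png',cv2.resize(r['color'][150:330,230:420],None,fx=3,fy=3,interpolation=cv2.INTER_CUBIC))
E
```

```text
time_s: 13.65
eef_pos: [0.5471, -0.0906, 0.1791]
orientation: [-0.011, 0.913, 0.407, -0.008]
ft_force: [0.9, 0.7, -0.0]
width: 0.04
time_s: 13.95
eef_pos: [0.547, -0.0905, 0.1789]
orientation: [-0.011, 0.913, 0.407, -0.008]
ft_force: [-0.1, 0.1, -0.8]
width: 0.0395
t 13.95 p [ 0.547  -0.0905  0.1789] yaw 48.02 F [-0.07  0.14 -0.8 ] q [-0.21 -0.11  1.77  0.01  1.5  -1.05] w 0.0395
shift mm [ 0.15  0.63 -0.62] turn [ 0.002 -0.001  0.   ]
in target axes [ 0.15  0.63 -0.62]
```

View pics/w5c.png

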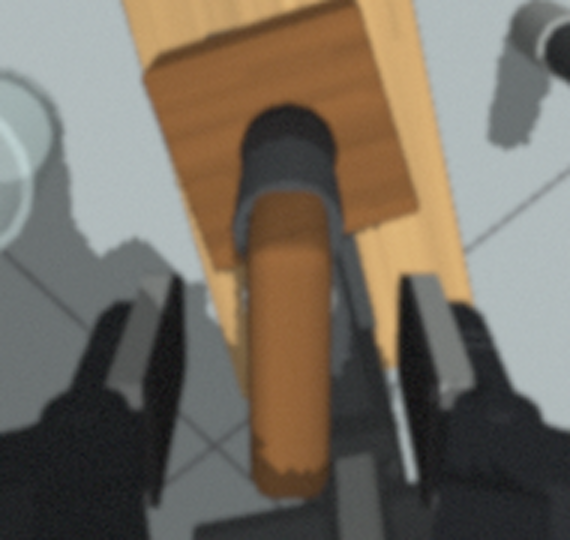

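The wing is at (290,350) in the crop, midway between the pads at 165 and 418. I'll close gently.

```bash
python3 -m handwheel '[[[0,0.5,-0.5],[0,0,0]],[[0,0.5,-0.5],[0,0,0]],[[0,0.5,-0.5],[0,0,0]],[[0,0.5,-0.5],[0,0,0]],[[0,0.5,-0.5],[0,0,0]],[[0,0.5,-0.5],[0,0,0]]]' 8 30; python3 -m handwheel '[[[0,0,0],[0,0,0]],[[0,0,0],[0,0,0]]]'; python3 -c "
from h import *
st();print(get_obs()['wrist_torque'])"
```

```text
time_s: 14.6
eef_pos: [0.5474, -0.0909, 0.1793]
orientation: [-0.011, 0.913, 0.407, -0.008]
ft_force: [-0.9, -0.0, 3.8]
width: 0.0132
time_s: 14.8
eef_pos: [0.5474, -0.0909, 0.1793]
orientation: [-0.011, 0.913, 0.407, -0.008]
ft_force: [0.1, -1.5, 3.8]
width: 0.0133
t 14.8 p [ 0.5474 -0.0909  0.1793] yaw 48.02 F [ 0.13 -1.46  3.78] q [-0.21 -0.11  1.77  0.01  1.5  -1.05] w 0.0133
[-0.22266835  0.18848691 -0.05923154]
```

```bash
python3 -m handwheel '[[[0,0,-0.3],[0,0,0.05]],[[0,0,-0.2],[0,0,0.1]],[[0,0,-0.1],[0,0,0.2]],[[0,0,0],[0,0,0.3]],[[0,0,0.1],[0,0,0.4]],[[0,0,0.2],[0,0,0.5]],[[0,0,0.3],[0,0,0.6]]]'; python3 -c "
from h import *
st();print(np.round(get_obs()['wrist_torque'],3))"
```

```text
time_s: 15.5
eef_pos: [0.5471, -0.091, 0.1788]
orientation: [-0.008, 0.993, 0.117, -0.012]
ft_force: [-3.4, -2.3, 3.3]
width: 0.0131
t 15.5 p [ 0.5471 -0.091   0.1788] yaw 13.41 F [-3.44 -2.26  3.26] q [-0.21 -0.1   1.77  0.01  1.5  -0.45] w 0.0131
[-0.445  0.691  0.114]
```

```bash
python3 -m handwheel '[[[-0.2,0,0.15],[0,0,0.1]],[[-0.5,0,0.3],[0,0,0.2]],[[-0.5,0,0.4],[0,0,0.3]],[[-0.5,0,0.5],[0,0,0.4]],[[-0.5,0,0.6],[0,0,0.5]],[[-0.5,0,0.75],[0,0,0.6]],[[-0.5,0,0.9],[0,0,0.7]],[[-0.5,0,1.0],[0,0,0.8]]]'; python3 -c "
from h import *
st();print(np.round(get_obs()['wrist_torque'],3))"
```

```text
time_s: 16.3
eef_pos: [0.5464, -0.091, 0.178]
orientation: [-0.003, 0.96, -0.279, -0.014]
ft_force: [-5.6, 0.1, 7.1]
width: 0.0133
t 16.3 p [ 0.5464 -0.091   0.178 ] yaw -32.43 F [-5.63  0.1   7.06] q [-0.21 -0.11  1.77  0.01  1.5   0.35] w 0.0133
[-0.213  1.374  0.109]
```

```bash
python3 -m handwheel '[[[-0.3,0.2,-0.3],[0,0,0.1]],[[-0.7,0.4,-0.4],[0,0,0.2]],[[-0.7,0.4,-0.3],[0,0,0.3]],[[-0.7,0.4,-0.2],[0,0,0.4]],[[-0.7,0.4,-0.1],[0,0,0.5]],[[-0.7,0.4,0],[0,0,0.6]],[[-0.7,0.4,0.1],[0,0,0.7]],[[-0.7,0.4,0.2],[0,0,0.8]]]'; python3 -c "
from h import *
st();print(np.round(get_obs()['wrist_torque'],3))"
```

```text
time_s: 17.1
eef_pos: [0.5457, -0.0907, 0.1775]
orientation: [0.003, 0.776, -0.631, -0.014]
ft_force: [-3.3, 1.8, 3.2]
width: 0.0135
t 17.1 p [ 0.5457 -0.0907  0.1775] yaw -78.27 F [-3.28  1.82  3.24] q [-0.21 -0.11  1.78  0.01  1.5   1.15] w 0.0135
[0.19  0.909 0.059]
```

```bash
python3 -m handwheel '[[[-0.2,0.2,0],[0,0,0.12]],[[-0.3,0.4,0],[0,0,0.24]],[[-0.3,0.4,0.1],[0,0,0.36]],[[-0.3,0.4,0.2],[0,0,0.48]],[[-0.3,0.4,0.3],[0,0,0.6]],[[-0.3,0.4,0.4],[0,0,0.72]],[[-0.3,0.4,0.5],[0,0,0.84]],[[-0.3,0.4,0.5],[0,0,0.94]]]'; python3 -m handwheel '[[[0,0,0],[0,0,0]],[[0,0,0],[0,0,0]]]'; python3 -c "
from h import *
st();print(np.round(get_obs()['wrist_torque'],3))"
```

```text
time_s: 17.9
eef_pos: [0.5455, -0.0902, 0.1769]
orientation: [-0.008, -0.405, 0.914, 0.012]
ft_force: [1.5, 2.1, 0.3]
width: 0.0132
time_s: 18.1
eef_pos: [0.5456, -0.0904, 0.177]
orientation: [-0.008, -0.409, 0.912, 0.012]
ft_force: [2.2, 3.3, 0.4]
width: 0.0134
t 18.1 p [ 0.5456 -0.0904  0.177 ] yaw -131.7 F [2.15 3.28 0.43] q [-0.21 -0.11  1.78  0.01  1.5   2.08] w 0.0134
[ 0.682  0.009 -0.051]
```

The handle has turned 180°. I'll release it and back off along the tool axis.

```bash
python3 -m handwheel '[[[0,0,0],[0,0,0]],[[0,0,0],[0,0,0]],[[0,0,0],[0,0,0]],[[0,0,0],[0,0,0]],[[0,0,0],[0,0,0]]]' 40; python3 -m handwheel '[[[0,0,-5],[0,0,0]],[[0,0,-15],[0,0,0]],[[0,0,-40],[0,0,0]],[[0,0,-70],[0,0,0]],[[0,0,-100],[0,0,0]],[[0,0,-120],[0,0,0]],[[0,0,-120],[0,0,0]],[[0,0,-120],[0,0,0]]]'; python3 m.py w6; python3 - <<'E'
from h import *
shot('scene','s6')
r=np.load('pics/s6.npz');cv2.imwrite('pics/s6c.png',np.clip(cv2.resize(r['color'][190:315,230:350],None,fx=4.5,fy=4.5,interpolation=cv2.INTER_CUBIC)*1.6,0,255).astype(np.uint8))
E
```

```text
time_s: 18.6
eef_pos: [0.5456, -0.0908, 0.1772]
orientation: [-0.008, -0.408, 0.913, 0.011]
ft_force: [-0.3, -0.3, 0.2]
width: 0.0401
time_s: 19.4
eef_pos: [0.5486, -0.0924, 0.2976]
orientation: [-0.008, -0.408, 0.913, 0.011]
ft_force: [0.3, 0.4, 0.1]
width: 0.0396
t 19.4 p [ 0.5486 -0.0924  0.2976] yaw -131.89 F [0.34 0.37 0.07] q [-0.22 -0.14  1.61  0.01  1.7   2.09] w 0.0396
board 1548 z [0.0115 0.0123 0.0129 0.0135 0.0142] [ 636.9 -138.6] [98.2 31.4] 62.0
lid 1034 z [0.0735 0.0747 0.0752 0.0758 0.0766] [ 536.2 -104.2] [34.  66.3] 66.0
handle 789 z [0.1825 0.186  0.1871 0.1879 0.1891] [ 573.  -113.8] [ 13.7 111. ] 47.6
ear- 827 z [0.1479 0.1489 0.1495 0.1501 0.1509] [ 600.4 -148.3] [28.3 29.7] 62.2
ear+ 750 z [0.1482 0.149  0.1496 0.1501 0.1509] [ 625.3 -102.6] [27.7 23.8] 61.4
bar 215 z [0.1896 0.1904 0.1909 0.1914 0.1921] [ 611.1 -124.9] [ 8.  15.9] 62.2
arm 5653 z [0.3581 0.3638 0.3688 0.3731 0.3792] [ 565.5 -100. ] [26.3 13.6] 51.8
```

View pics/w6.png

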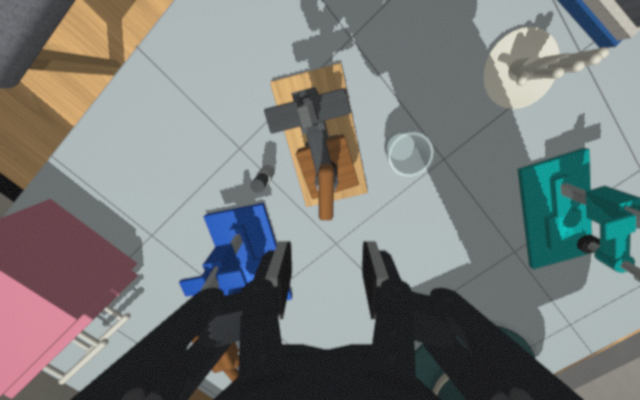

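View pics/s6c.png

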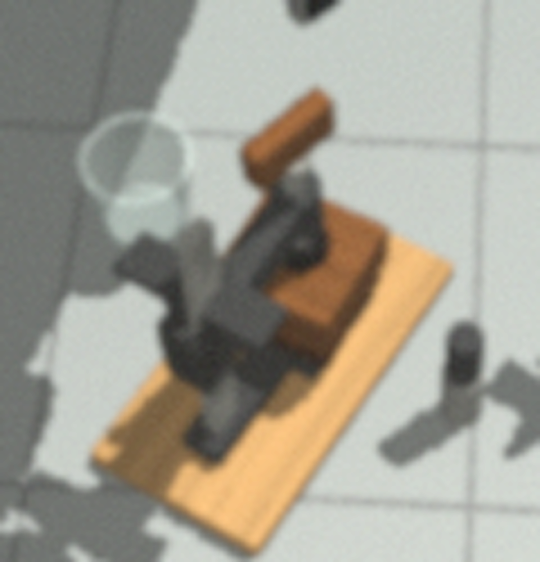

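The wrist view shows the wing at (326,193), again along the tool axis after half a turn, with the ears and box in place. The scene crop shows the votive (135,155), lipstick (465,355) and box corners where they were at the start. One last stability check before handing in.

```bash
python3 -m handwheel '[[[0,0,0],[0,0,0]],[[0,0,0],[0,0,0]],[[0,0,0],[0,0,0]],[[0,0,0],[0,0,0]],[[0,0,0],[0,0,0]],[[0,0,0],[0,0,0]]]' >/dev/null; python3 m.py w7 | egrep '^t|lid|ear'; python3 - <<'E'
from h import *
a=np.load('pics/scene0.npz'); b=shot('scene','s7'); g=lambda r:cv2.cvtColor(r['color'],cv2.COLOR_BGR2GRAY).astype(np.float32)
for n,(v0,v1,u0,u1) in dict(lipstick=(258,285,322,345),box=(233,270,280,318),votive=(212,235,244,262)).items():
    A=g(a)[v0:v1,u0:u1]; m=cv2.matchTemplate(g(b)[v0-6:v1+6,u0-6:u1+6],A,cv2.TM_CCOEFF_NORMED); i=np.unravel_index(m.argmax(),m.shape); print(n,'px shift',i[1]-6,i[0]-6,round(float(m.max()),3))
sign_off()
E
```

```text
t 20.1 p [ 0.5485 -0.0924  0.2971] yaw -131.89 F [-0.58  0.23  0.01] q [-0.22 -0.14  1.61  0.01  1.7   2.09] w 0.0401
lid 1034 z [0.0735 0.0746 0.0751 0.0757 0.0765] [ 536.4 -104.5] [33.7 66. ] 65.3
ear- 827 z [0.1477 0.1488 0.1495 0.1501 0.1508] [ 600.2 -148.2] [28.3 29.7] 62.4
ear+ 752 z [0.148  0.149  0.1495 0.1501 0.1508] [ 625.3 -102.6] [27.6 23.9] 61.5
lipstick px shift 0 0 0.999
box px shift 1 0 0.883
votive px shift 0 0 0.474
the job is handed in; nothing more can be done
```

The box is clamped: the jaw slid down and held, the handle went half a turn clockwise, and the clamp was released. I handed the job in at about 20 s.

- **Jaw:** I pressed both thumb ears of the steel clamp on the wooden board until the pad bore on the lid, ending at about 15 to 16 N (highest reading 16.7 N). After letting go, the jaw stayed down and cocked. The ears measured 149.2 mm high then, 149.5 mm after the screw was turned, and 149.5 mm again 0.7 s later.
- **Handle:** I turned it 180° clockwise (about 3.14 rad). Its top dropped about 2.5 mm, less than the 4 mm the thread gives. I take the rest to be the jaw's pad end rising under load, but I did not confirm that. I could not measure the clamping force directly; by the figures given, it should be about 16 to 26 N.
- **Surroundings:** The lipstick showed no shift in the scene image. The box showed a 1 px shift with a weaker match (0.88), because the jaw now covers part of it. The lid's height and angle are unchanged, so I read it as not moved.
- **Weak check:** The votive also showed no shift, but its match was poor (0.47) because the shadow on its glass changed. By eye it stands where it was.

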